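# Stack the portable radio station on its carrying board

## Robot

A 7-joint arm with a two-finger parallel gripper is mounted at the origin on the work surface. World frame = base frame: x ahead of the robot, y to its left, z up, the work surface at z = 0. Lengths are in mm, angles in rad, forces in N, time in s.
With the tool pointing down it reaches from about 425 to 875 mm from the base axis. Payload 9.9 kg.
Tool frame: the origin (TCP) lies at the very end of the fingers, on their centre line; the grasp point (between the pads) lies 19 mm behind it; z points along the fingers, y is the line along which they close (so a half turn about z gives the same grasp; the last joint's range is limited). The gripper opens to 85 mm and grips with 20 to 120 N. Pads are 22 mm wide; open, the fingers measure 114 mm over their backs; the gripper's body (76 mm by 85 mm) begins 54 mm behind the grasp point. The pads swing forward as they close: fully open they stand 13 mm farther back than shut.
Start: joints at [-1.185, 0.576, 0.025, 1.437, -0.015, 1.129, -0.057], TCP at [305.571, 601.876, 231.289] pointing down, gripper open.
Joint ranges: [-2.76, 2.76], [-0.34, 2.15], [-1.52, 1.57], [0.19, 2.46], [-1.09, 4.23], [0.17, 1.99], [-2.82, 2.82]. Speed limits (rad/s): [2.22, 2.22, 3.01, 3.01, 3.14, 3.14, 3.14].

## Interface

Orientations are given as a unit quaternion [w, x, y, z].
In Python, from plant import manip gives the robot as it stands.
- The arm moves only by the tool arm_command, never from a script. Its argument "plan" is a list of rows, each a list of 3 entries, a list of its own where there are three numbers: the opening, from 0 (shut) to 1 (fully open), then the shift along the tool's x, y, z in m, then the turn, a rotation vector about the tool's x, y, z in rad. In form: [[claw, [x, y, z], [rx, ry, rz]], ...]. A call has 1 to 12 rows; each row is the pose to reach, as a shift and turn from the pose commanded when the call began, along the tool's axes at that moment; what a row does not reach only later rows make up. A row lasts 1/10 s, in which the tool goes at most 50 mm and 8.59 degrees, less where a joint would pass 70% of its speed; a pose out of reach is approached as far as the arm can. A call with a gripper value outside its range is refused whole. The fingers move at their own pace and stop on an object; "newtons" is the grip in N (left out, the last holds). Time passes only in rows, so rows that repeat a pose let the fingers close. It gives the time, the measured TCP pose, the force, the opening and the grip force at its end, in the units of the state.
- manip.sense(): the state, without advancing time (a new reading comes with each control period).
- manip.get_image(name): name is "scene" or "top"; returns a dict with "image" (420x560x3 uint8, blue, green, red), "intrinsics" (3x3 intrinsics, pixels), "dist" ([k1, k2, p1, p2, k3] as OpenCV has them; the pictures are not rectified), "cam_to_world" (4x4, takes a point from camera to world coordinates). Camera axes: x right, y up, looking along -z (the intrinsics and any distortion apply to the point x, -y, -z); pixel columns grow to the right and rows downward; lengths in mm; the calibration is good to about 2 mm. A picture is of the moment at which its call begins. There is no depth.
- manip.hand_in(): hands the job in; it is judged then, once.
The state is a dict: "time_s": time; "q": joint angles; "qvel": joint speeds; "tau": joint torques, N m; "ee_pos": TCP position; "eef_rot": TCP orientation; "ft_force": force on the tool from outside, world axes, zero at the start; "moment": the same for the moment, N m; "gripper_width": opening from 0.0 (shut) to 1.0 (fully open); "finger_force": force on a finger pad.
Only numpy, scipy, OpenCV 4.12 (cv2) and the standard library are available. Lean on these libraries where they do the work, as an engineer would, in place of code of your own. Each camera call takes 0.05 s, during which the arm holds its last target. There are 200 camera calls.

## Task

Build up the portable station on the plywood carrying board: stand the yellow battery in the middle of the rubber pad, then the black transceiver on it, the aluminium tuner on that and the cream power meter on top. Centre each one squarely over the one below, with all the front panels towards the board's aluminium-edged front. Lower every unit into place without dropping or tipping it, let go of it before fetching the next, and leave everything else on the table where it is.

Things in the scene. Friction and masses are not known exactly. Their poses are not given: they have to be found in the camera images.
- battery_c (a point): Yellow block of the battery pack with black ends, 105 mm front to back, 60 mm wide, 40 mm high, about 0.4 kg; a dark plate and a red line on its top. Red and black power sockets 8 mm proud at the back; four green dots on the front. Point: its middle, half-way up (20 mm over underside). x runs from front to back, y across, z up; body origin: underside, 30 mm forward of the middle.
- transceiver_c (a point): Small black radio transceiver, 95 mm front to back, 58 mm wide, 30 mm high, about 0.28 kg; loudspeaker grille of grey dots on its top. Front: amber display and an aluminium tuning knob 10 mm proud; aerial socket 11 mm proud at the back. Point: its middle, half-way up (15 mm over underside). x runs from front to back, y across, z up; body origin: underside, 30 mm forward of the middle.
- tuner_c (a point): Aerial tuner in a bare aluminium case with dark ribs running front to back along its top, 92 mm front to back, 58 mm wide, 26 mm high, about 0.22 kg. Front: three orange buttons (4 mm); two aerial sockets 11 mm proud at the back. Point: its middle, half-way up (13 mm over underside). x runs from front to back, y across, z up; body origin: underside, 30 mm forward of the middle.
- meter_c (a point): Power meter in a cream case with one red line front to back along its top, 74 mm front to back, 50 mm wide, 34 mm high, about 0.17 kg. Front: a needle window and a small black knob 7 mm proud; two sockets 11 mm proud at the back. Point: its middle, half-way up (17 mm over underside). x runs from front to back, y across, z up; body origin: underside, 30 mm forward of the middle.
- pad (a point): Carrying board: plywood, 150 mm front to back, 160 mm wide, fixed to the table, with a black rubber pad (116 x 74 mm, longer front to back) in its middle. Point: centre of the pad's top, 15 mm above the table; x points from the board's front edge (aluminium strip) to its back edge (red, black and brass terminals, up to 28 mm above the table), y across, z up.
- morse_key: Bystander: steel and brass Morse key with two red paddles, 70 x 52 mm, 34 mm high; origin at the centre of its underside.
- handheld: Bystander: black handheld radio lying on its back with its short rubber aerial, 175 mm long, 52 mm wide, 30 mm high; origin on its underside, 20 mm from the middle of its 100 mm case towards the aerial.
- dummy_load: Bystander: dark finned cylinder (dummy load) standing up, 36 mm across, 68 mm high; origin at the centre of its underside.
- mug: Bystander: white mug, 80 mm across, 92 mm high; origin at the centre of its underside.
- tub: Bystander: open green plastic tub with plugs and adapters, 150 x 160 mm, 65 mm high; origin at the centre of its underside.
Not all that is in view belongs to the job. Leave any blue look-alike of the part that bears transceiver_c alone.

How it is judged:
By the outcome, as a careful person would: the job done as asked, in the order asked, and still so for the second after the job is handed in, with the robot touching nothing.
It also fails if it takes over 115 s, if anything falls off the work surface, if the arm or the gripper's body presses on something with over 40 N, if the wrist force passes 120 N, or if a joint passes its speed limit or range.

## Working session

There is one attempt and no reset: what is moved stays moved. The work goes in short steps, Python scripts to look and compute and a tool call to move; the robot and the scene stay as the last step left them, time stands still between calls to the robot, and variables do not carry over. Pictures are saved under pics/ and viewed, at most 14 in all, crops included, and the job is handed in when it is done.

Besides the shell and the picture viewer there is one more tool, called after "Request:" by a JSON object that holds its "fn" and its "kwargs", one argument or row to a line. arm_command: Moves the arm, as the interface text tells. Its arguments: {"type":"object","properties":{"plan":{"type":"array"},"newtons":{"type":"number"}},"required":["plan"]}

```bash
mkdir -p pics; ls; cat > h.py <<'E'
from plant import manip
import numpy as np, cv2
def grab(n):
    d=manip.get_image(n); return d
def px2w(d,uv,z):
    uv=np.array(uv,float).reshape(-1,1,2)
    K=np.array(d["intrinsics"],float);D=np.array(d["dist"],float)
    p=cv2.undistortPoints(uv,K,D).reshape(-1,2)
    T=np.array(d["cam_to_world"],float)
    r=np.c_[p[:,0],-p[:,1],-np.ones(len(p))]@T[:3,:3].T
    o=T[:3,3]
    return o+r*((z-o[2])/r[:,2])[:,None]
E
python3 - <<'E'
from h import *
s=manip.sense(); print(s)
for n in("scene","top"):
    d=grab(n); print(n,np.round(d["cam_to_world"],3).tolist(),np.array(d["intrinsics"]).tolist(),d["dist"])
    cv2.imwrite(f"pics/{n}0.png",cv2.resize(d["image"],(784,588),interpolation=cv2.INTER_CUBIC))
    np.save(f"{n}0.npy",d,allow_pickle=True)
E
```

```text
pics
{'time_s': 0.0, 'q': array([-1.18476329,  0.57658233,  0.02483595,  1.43791999, -0.01503228,
        1.12901953, -0.05652825]), 'qvel': array([ 5.31639876e-04, -1.10173820e-04,  1.43155188e-03, -1.31252503e-04,
        6.97435539e-05, -1.30801682e-03, -8.14278952e-04]), 'tau': array([-4.32302113e-04, -7.65767741e+01,  2.25136377e+00, -2.85985565e+01,
        1.55143737e-02,  1.24224686e-02, -4.43020826e-05]), 'ee_pos': array([305.36741706, 601.44992232, 230.40449497]), 'eef_rot': array([-1.74042532e-04,  2.32762351e-01,  9.72533252e-01, -8.55032238e-04]), 'ft_force': array([-0.30596178, -1.15441094, -0.16638813]), 'moment': array([ 0.02509852, -0.0346187 ,  0.00229045]), 'finger_force': 0.0, 'gripper_width': 0.9981468777633734}
scene [[0.41, -0.734, 0.541, 969.815], [0.912, 0.325, -0.25, -316.743], [0.008, 0.596, 0.803, 797.306], [0.0, 0.0, 0.0, 1.0]] [[396.75634130474793, 0.0, 271.18918624167964], [0.0, 396.75634130474793, 214.48083390347819], [0.0, 0.0, 1.0]] [-0.07455497  0.          0.          0.          0.        ]
top [[0.032, 0.976, -0.216, 211.897], [-0.999, 0.031, -0.007, -98.446], [-0.001, 0.216, 0.976, 1229.242], [0.0, 0.0, 0.0, 1.0]] [[457.49654727392607, 0.0, 278.5028554978561], [0.0, 457.49654727392607, 199.70092591715385], [0.0, 0.0, 1.0]] [-0.13879298  0.          0.          0.          0.        ]
```

View pics/scene0.png

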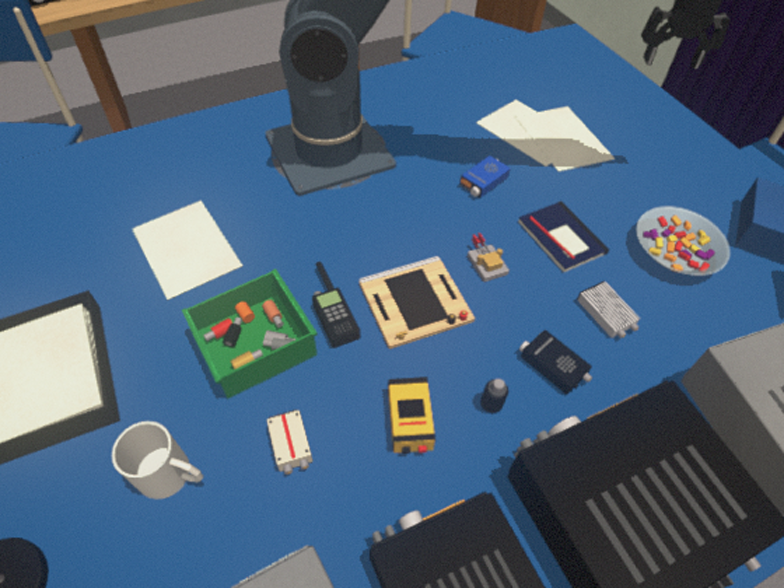

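View pics/top0.png

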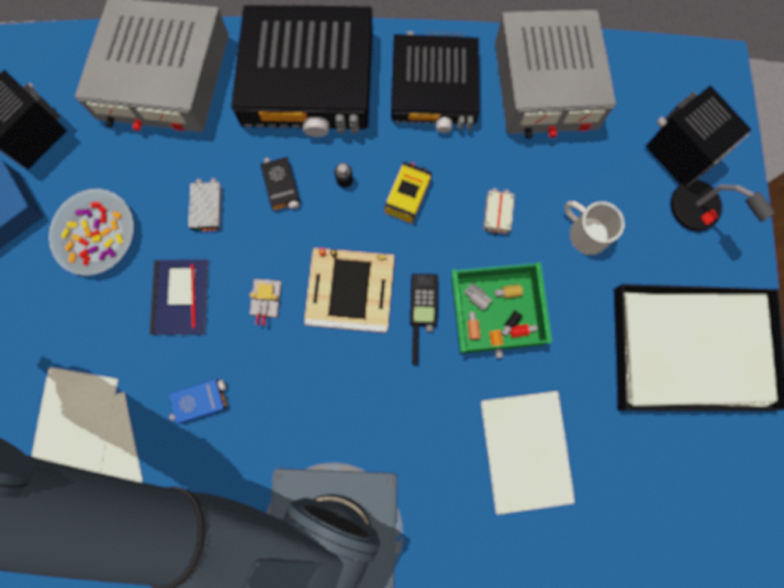

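Both views show the board at (350,290) in the top picture, with its front strip towards the robot. Also in the top picture: battery (409,191), transceiver (281,184), tuner (205,205) and meter (500,211), all facing the robot. The blue look-alike is at (198,400). I'll zoom in on these.

```bash
python3 - <<'E'
from h import *
T=np.load("top0.npy",allow_pickle=True).item();S=np.load("scene0.npy",allow_pickle=True).item()
c={"top":[(409,191),(281,184),(205,205),(500,211),(350,290)],"scene":[(411,416),(556,361),(608,309),(289,440),(416,302)]}
rows=[];pads=[]
for n,d in(("top",T),("scene",S)):
    r=[]
    for i,(u,v) in enumerate(c[n]):
        w=50 if i<4 else 90
        x0=int(u/1.4-w/2);y0=int(v/1.4-w/2)
        t=cv2.resize(d["image"][y0:y0+w,x0:x0+w],(200,200),interpolation=cv2.INTER_CUBIC)
        print(n,i,x0,y0)
        (r if i<4 else pads).append(t)
    rows.append(np.hstack(r))
pads=np.hstack(pads+[pads[0]*0,pads[0]*0])
m=np.vstack(rows+[pads])
for k in range(0,800,20): 
    for y in (0,200,400): cv2.line(m,(k,y),(k,y+(8 if k%100==0 else 4)),(255,255,255),1)
cv2.imwrite("pics/m.png",np.clip(m*1.3,0,255).astype(np.uint8))
E
```

```text
top 0 267 111
top 1 175 106
top 2 121 121
top 3 332 125
top 4 205 162
scene 0 268 272
scene 1 372 232
scene 2 409 195
scene 3 181 289
scene 4 252 170
```

View pics/m.png

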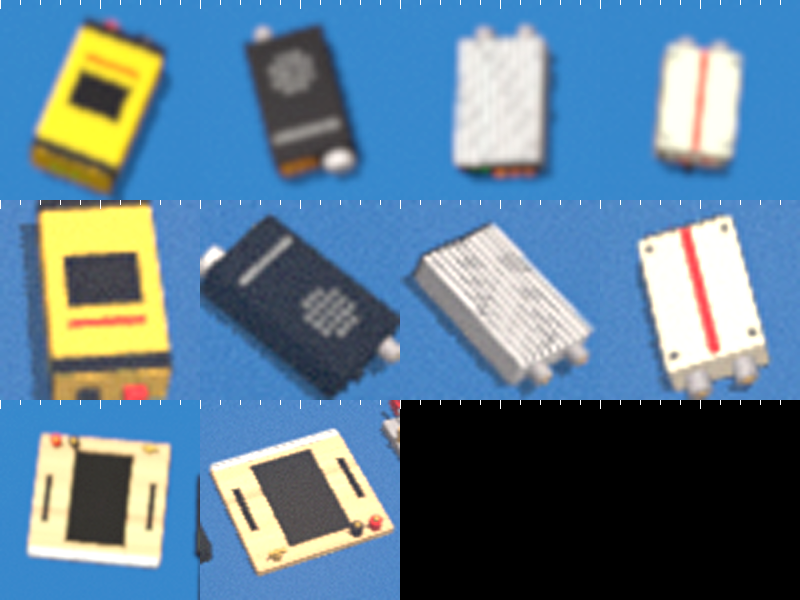

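The crops show each unit's top outline and the pad clearly. I'll cast the corners I picked onto each unit's top plane and compare the sizes.

```bash
python3 - <<'E'
from h import *
T=np.load("top0.npy",allow_pickle=True).item();S=np.load("scene0.npy",allow_pickle=True).item()
# order: back+y, back-y, front-y, front+y ; (dict, tile org in mosaic, px org, scale, z, corners)
P={"bat":(T,(0,0),(267,111),4,40,[(85,24),(165,47),(115,174),(35,149)]),
"trx":(T,(200,0),(175,106),4,30,[(246,40),(322,26),(355,150),(277,162)]),
"tun":(T,(400,0),(121,121),4,26,[(459,38),(549,38),(545,165),(454,163)]),
"met":(T,(600,0),(332,125),4,34,[(664,43),(742,52),(736,160),(656,154)]),
"pad":(T,(0,400),(205,162),200/90,15,[(73,451),(133,456),(127,546),(67,541)]),
"tunS":(S,(400,200),(409,195),4,26,[(592,328),(513,383),(413,258),(493,224)]),
"metS":(S,(600,200),(181,289),4,34,[(769,345),(676,372),(638,240),(733,216)]),
"padS":(S,(200,400),(252,170),200/90,15,[(354,524),(290,546),(250,467),(312,450)])}
for k,(d,o,p,s,z,c) in P.items():
    uv=(np.array(c)-o+.5)/s-.5+p
    w=px2w(d,uv,z)[:,:2]
    ctr=w.mean(0); ax=(w[0]+w[1]-w[2]-w[3])/2; ay=(w[0]+w[3]-w[1]-w[2])/2
    print(k,ctr.round(1),"L %.1f W %.1f"%(np.hypot(*ax),np.hypot(*ay)),"yaw %.1f %.1f"%(np.degrees(np.arctan2(ax[1],ax[0])),np.degrees(np.arctan2(-ay[0],ay[1]))))
E
```

```text
bat [ 658.  -119.9] L 98.8 W 57.7 yaw -19.0 -15.8
trx [672.1 138.2] L 96.0 W 54.8 yaw 18.0 11.6
tun [620.8 287.3] L 93.4 W 65.2 yaw 4.0 0.6
met [ 622.8 -299.9] L 79.9 W 54.9 yaw -4.1 -3.6
pad [460.4 -11.8] L 112.3 W 73.7 yaw -1.1 -3.0
tunS [622.9 282.5] L 95.4 W 67.4 yaw 1.5 5.6
metS [ 626.6 -300.2] L 74.8 W 48.8 yaw -4.4 -7.3
padS [463.4 -11.9] L 113.6 W 76.2 yaw -2.8 -3.2
```

```bash
cat >> h.py <<'E'
def w2px(d,P):
    T=np.array(d["cam_to_world"],float);P=np.array(P,float).reshape(-1,3)
    c=(P-T[:3,3])@T[:3,:3]*[1,-1,-1]
    return cv2.projectPoints(c,np.zeros(3),np.zeros(3),np.array(d["intrinsics"],float),np.array(d["dist"],float))[0].reshape(-1,2)
def edge(d,ctr,yaw,z,s0,band,axis=0,win=10):
    """strongest colour step near signed distance s0 along axis (0 length,1 width); band: offsets on the other axis"""
    a=np.radians(yaw);ux=np.array([np.cos(a),np.sin(a)]);uy=np.array([-ux[1],ux[0]])
    if axis: ux,uy=uy,ux
    s=np.arange(s0-win-4,s0+win+4.01,.5)
    g=np.array(ctr)+s[:,None,None]*ux+np.array(band)[None,:,None]*uy
    P=np.dstack([g,np.full(g.shape[:2],z)])
    m=w2px(d,P).reshape(g.shape).astype(np.float32)
    v=cv2.remap(d["image"],m[...,0],m[...,1],cv2.INTER_CUBIC).astype(float).mean(1)
    G=np.linalg.norm(v[6:]-v[:-6],axis=1);sm=s[3:-3]
    w=np.where(abs(sm-s0)<=win,G,0);i=w.argmax()
    k=slice(max(i-4,0),i+5);b=G[k].min()
    return (sm[k]*(G[k]-b)).sum()/(G[k]-b).sum(),G[i]
E
python3 - <<'E'
from h import *
C={"T":np.load("top0.npy",allow_pickle=True).item(),"S":np.load("scene0.npy",allow_pickle=True).item()}
U={"bat":((658,-120),-17.5,40,105,60),"trx":((672,138),15,30,95,58),"tun":((622,285),3,26,92,58),"met":((625,-300),-5,34,74,50),"pad":((462,-12),-2.5,15,116,74),"board":((462,-12),-2.5,13,150,160)}
for k,(c,y,z,L,W) in U.items():
    for n,d in C.items():
        o=[]
        for ax,h,b in((0,L/2,W/2),(1,W/2,L/2)):
            for sg in(1,-1):
                for band in((-.8,-.4),(-.2,.2),(.4,.8)):
                    e,g=edge(d,c,y,z,sg*h,np.linspace(band[0]*b,band[1]*b,9),ax)
                    o.append("%.1f(%d)"%(e-sg*h,g))
                o.append("|")
        print(k,n," ".join(o))
E
```

```text
bat T -8.4(85) -7.5(85) -6.7(85) | 9.2(85) 10.2(88) 10.5(84) | 3.7(83) -10.3(96) 1.2(89) | 1.2(91) -0.4(93) -1.7(93) |
bat S -9.3(154) -8.3(164) -7.6(161) | 10.8(99) 2.9(82) 3.9(74) | 1.5(122) -10.3(154) -1.3(148) | 1.4(123) 10.5(158) -1.7(127) |
trx T 0.8(49) 0.2(49) -0.8(67) | 0.6(95) -9.3(35) -9.7(42) | -0.2(46) 0.8(52) 2.3(53) | -1.8(46) -0.3(44) 2.1(46) |
trx S 7.8(62) 3.6(50) 1.6(97) | 1.0(162) -0.2(81) -0.9(86) | -2.3(66) -1.0(63) 0.5(66) | 5.3(24) 2.2(7) 0.8(9) |
tun T 0.2(33) 0.4(55) 8.8(41) | -0.8(85) -0.9(90) -2.4(100) | 6.9(74) 6.8(59) 7.2(71) | 2.0(73) 2.6(81) 3.2(73) |
tun S 0.8(39) 1.3(64) 0.8(58) | 0.3(132) 1.5(107) 0.6(139) | 3.0(108) 2.7(99) 3.3(84) | 1.5(118) 2.0(108) 1.9(97) |
met T 0.2(48) 1.0(60) 3.4(43) | -2.3(73) -1.3(47) -1.8(66) | 1.8(70) 1.4(72) 1.9(69) | -1.2(76) -1.3(80) -1.7(75) |
met S 0.2(129) 0.7(105) 0.6(118) | 0.4(152) 0.5(126) 0.9(153) | -1.6(187) -2.1(192) -2.4(188) | -1.6(187) -1.8(200) -2.4(192) |
pad T -3.2(101) -2.6(98) -2.4(92) | 0.3(116) 0.5(108) 0.9(108) | 0.3(111) -0.2(114) -0.7(110) | 3.7(118) 3.4(118) 2.3(114) |
pad S 1.0(154) 1.2(156) 1.5(142) | -0.3(148) -0.2(145) 0.1(150) | -0.7(141) -1.2(149) -1.7(147) | -0.7(171) -1.0(182) -1.3(173) |
board T -0.4(75) 0.4(79) 0.9(62) | -5.2(86) -4.5(86) -3.7(90) | 3.7(85) -10.7(93) 2.4(84) | 0.9(91) 0.3(93) -0.3(91) |
board S 0.2(97) 0.7(87) -2.8(85) | -3.8(100) -3.2(99) -2.5(104) | -0.8(129) -1.3(130) -2.0(125) | -0.8(127) 10.6(152) -1.8(130) |
```

```bash
cat >> h.py <<'E'
from scipy.spatial.transform import Rotation as R
def go(x,y,z,yaw):
    """shift/turn in tool axes to world target, tool x at yaw(deg)+180, pointing down"""
    s=manip.sense();q=s["eef_rot"];A=R.from_quat([q[1],q[2],q[3],q[0]])
    a=np.radians(yaw+180);B=R.from_matrix(np.array([[np.cos(a),np.sin(a),0],[np.sin(a),-np.cos(a),0],[0,0,-1]]))
    print("at",s["ee_pos"].round(1),"shift m",(A.inv().apply(np.array([x,y,z])-s["ee_pos"])/1000).round(4),"turn",(A.inv()*B).as_rotvec().round(4),"w %.3f F"%s["gripper_width"],s["ft_force"].round(1),"t %.1f"%s["time_s"])
E
python3 -c "
from h import *
go(659.2,-120.4,130,-20)"
```

```text
at [305.4 601.5 230.5] shift m [-0.6423 -0.4834  0.1013] turn [-0.0015 -0.     -0.1207] w 0.999 F [-0.4  0.6 -0. ] t 0.1
```

Request:
{"fn": "arm_command", "kwargs": {
  "plan": [
    [1,[-0.642,-0.483,0],[0,0,-0.12]],
    [1,[-0.642,-0.483,0],[0,0,-0.12]],
    [1,[-0.642,-0.483,0],[0,0,-0.12]],
    [1,[-0.642,-0.483,0],[0,0,-0.12]],
    [1,[-0.642,-0.483,0],[0,0,-0.12]],
    [1,[-0.642,-0.483,0],[0,0,-0.12]],
    [1,[-0.642,-0.483,0],[0,0,-0.12]],
    [1,[-0.642,-0.483,0],[0,0,-0.12]],
    [1,[-0.642,-0.483,0],[0,0,-0.12]],
    [1,[-0.642,-0.483,0],[0,0,-0.12]],
    [1,[-0.642,-0.483,0],[0,0,-0.12]],
    [1,[-0.642,-0.483,0],[0,0,-0.12]]
  ],
  "newtons": 60
}}

```text
time_s: 1.3
ee_pos: [570.2, 61.2, 231.2]
eef_rot: [-0.0, 0.174, 0.985, -0.0]
ft_force: [0.9, 0.7, -0.4]
gripper_width: 1.001
finger_force: 0.0
```

```bash
python3 -c "
from h import *
go(659.2,-120.4,100,-20)"
```

```text
at [570.2  61.2 231.2] shift m [-0.1459 -0.1402  0.1311] turn [-0.0001 -0.0003 -0.0006] w 1.001 F [ 0.9  0.7 -0.4] t 1.3
```

Request:
{"fn": "arm_command", "kwargs": {
  "plan": [
    [1,[-0.146,-0.14,0.131],[0,0,0]],
    [1,[-0.146,-0.14,0.131],[0,0,0]],
    [1,[-0.146,-0.14,0.131],[0,0,0]],
    [1,[-0.146,-0.14,0.131],[0,0,0]],
    [1,[-0.146,-0.14,0.131],[0,0,0]],
    [1,[-0.146,-0.14,0.131],[0,0,0]],
    [1,[-0.146,-0.14,0.131],[0,0,0]],
    [1,[-0.146,-0.14,0.131],[0,0,0]]
  ]
}}

```text
time_s: 2.1
ee_pos: [659.0, -116.9, 100.6]
eef_rot: [-0.0, 0.173, 0.985, 0.0]
ft_force: [0.5, 0.7, -0.7]
gripper_width: 1.002
finger_force: 0.0
```

```bash
python3 -c "
from h import *
go(659.2,-120.4,5,-20)
for n in('scene','top'):
    d=grab(n);np.save(n+'1.npy',d,allow_pickle=True)
S=np.load('scene1.npy',allow_pickle=True).item()['image'];T=np.load('top1.npy',allow_pickle=True).item()['image']
cv2.imwrite('pics/b1.png',np.hstack([cv2.resize(S[230:350,230:360],None,fx=3,fy=3),cv2.resize(T[80:200,220:350],None,fx=3,fy=3)]))"
```

```text
at [ 659.  -116.9  100.6] shift m [-0.0014 -0.0033  0.0956] turn [ 0.0009 -0.0002  0.0005] w 1.002 F [ 0.5  0.7 -0.7] t 2.1
```

View pics/b1.png

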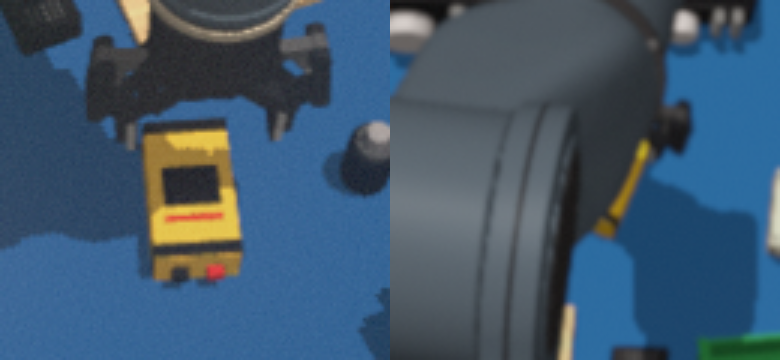

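The scene view shows the open fingers straddling the battery at crop (190,200), in line with it. I'm descending and gripping.

Request:
{"fn": "arm_command", "kwargs": {
  "plan": [
    [1,[-0.001,-0.003,0.03],[0,0,0]],
    [1,[-0.001,-0.003,0.06],[0,0,0]],
    [1,[-0.001,-0.003,0.08],[0,0,0]],
    [1,[-0.001,-0.003,0.095],[0,0,0]],
    [0.8,[-0.001,-0.003,0.095],[0,0,0]],
    [0.7,[-0.001,-0.003,0.095],[0,0,0]],
    [0.6,[-0.001,-0.003,0.095],[0,0,0]],
    [0.5,[-0.001,-0.003,0.095],[0,0,0]],
    [0.5,[-0.001,-0.003,0.095],[0,0,0]],
    [0.5,[-0.001,-0.003,0.095],[0,0,0]]
  ],
  "newtons": 60
}}

```text
time_s: 3.2
ee_pos: [659.6, -121.5, 6.5]
eef_rot: [0.001, 0.174, 0.985, 0.0]
ft_force: [-1.4, 1.8, 6.5]
gripper_width: 0.694
finger_force: 67.4
```

Request:
{"fn": "arm_command", "kwargs": {
  "plan": [
    [0.4,[0,0,-0.005],[0,0,0]],
    [0.4,[0,0,-0.02],[0,0,0]],
    [0.4,[0,0,-0.04],[0,0,0]],
    [0.4,[0,0,-0.065],[0,0,0]],
    [0.4,[0,0,-0.085],[0,0,0]],
    [0.4,[0,0,-0.095],[0,0,0]],
    [0.4,[0,0,-0.095],[0,0,0]]
  ]
}}

```text
time_s: 3.9
ee_pos: [659.7, -121.8, 102.3]
eef_rot: [0.002, 0.174, 0.985, 0.0]
ft_force: [0.1, 0.7, -3.9]
gripper_width: 0.692
finger_force: 66.2
```

```bash
python3 -c "
from h import *
go(462.5,-12.5,60,-3.2)"
```

```text
at [ 659.7 -121.8  102.3] shift m [0.2229 0.035  0.0416] turn [ 1.000e-04  3.000e-03 -2.941e-01] w 0.692 F [ 0.1  0.7 -3.9] t 3.9
```

Request:
{"fn": "arm_command", "kwargs": {
  "plan": [
    [0.4,[0.015,0.002,0],[0,0,-0.02]],
    [0.4,[0.045,0.006,0],[0,0,-0.06]],
    [0.4,[0.08,0.012,0],[0,0,-0.11]],
    [0.4,[0.12,0.019,0],[0,0,-0.17]],
    [0.4,[0.16,0.025,0],[0,0,-0.22]],
    [0.4,[0.195,0.031,0],[0,0,-0.26]],
    [0.4,[0.215,0.034,0.015],[0,0,-0.285]],
    [0.4,[0.223,0.035,0.035],[0,0,-0.294]],
    [0.4,[0.223,0.035,0.042],[0,0,-0.294]],
    [0.4,[0.223,0.035,0.042],[0,0,-0.294]]
  ]
}}

```text
time_s: 4.9
ee_pos: [461.1, -12.4, 57.3]
eef_rot: [-0.001, 0.028, 1.0, -0.0]
ft_force: [1.1, -0.5, -3.3]
gripper_width: 0.694
finger_force: 66.0
```

```bash
python3 -c "
from h import *
go(462.5,-12.5,30,-3.2)
d=grab('scene');np.save('scene2.npy',d,allow_pickle=True)
S=d['image']
cv2.imwrite('pics/b2.png',cv2.resize(S[150:270,220:360],None,fx=5,fy=5,interpolation=cv2.INTER_CUBIC))"
```

```text
at [461.1 -12.4  57.3] shift m [-0.0015  0.      0.0273] turn [-0.0004 -0.0021 -0.0002] w 0.694 F [ 1.1 -0.5 -3.3] t 4.9
```

View pics/b2.png

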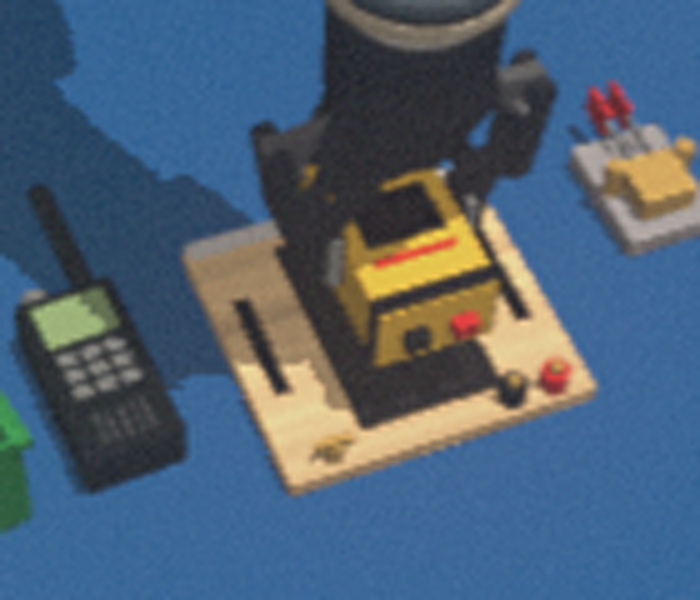

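```bash
python3 -c "
from h import *
d=np.load('scene2.npy',allow_pickle=True).item()
a=np.radians(-3.2);u=np.array([np.cos(a),np.sin(a)]);v=np.array([-u[1],u[0]])
for nm,p,z in (('botback',[(376,367),(492,331)],50.8),('topback',[(374,315),(497,273)],90.8),('band',[(366,304),(494,262)],90.8)):
    w=px2w(d,(np.array(p)+.5)/5-.5+[220,150],z)[:,:2]-[461.1,-12.4]
    print(nm,(w@u).round(1),(w@v).round(1))
for b in ((-20,-8),(-6,6),(8,20)): print([np.round(edge(d,(461.1,-12.4),-3.2,90.8,s,np.linspace(*b,9),0,6),1) for s in (44,52)])
for b in ((-45,-38),(5,15),(25,40)): print([np.round(edge(d,(461.1,-12.4),-3.2,90.8,s,np.linspace(*b,9),1,8),1) for s in (-30,30)])
"
```

```text
botback [51.6 51.8] [-29.1  29.9]
topback [50.5 48.2] [-32.   29.6]
band [43.5 42. ] [-32.9  31. ]
[array([ 42.2, 161.9]), array([ 51.2, 104.2])]
[array([ 42.3, 162. ]), array([ 51.2, 107.6])]
[array([ 42.3, 168.9]), array([ 51.3, 102.6])]
[array([-24.1,  42.9]), array([27.6,  9.5])]
[array([-21.1,  50.1]), array([ 29.2, 104. ])]
[array([-30.5, 104.4]), array([ 28.9, 171.4])]
```

Request:
{"fn": "arm_command", "kwargs": {
  "plan": [
    [0.4,[-0.0025,0,0.01],[0,0.002,0]],
    [0.4,[-0.0025,0,0.02],[0,0.002,0]],
    [0.4,[-0.0025,0,0.028],[0,0.002,0]],
    [0.4,[-0.0025,0,0.032],[0,0.002,0]],
    [0.4,[-0.0025,0,0.034],[0,0.002,0]],
    [0.4,[-0.0025,0,0.034],[0,0.002,0]],
    [0.4,[-0.0025,0,0.034],[0,0.002,0]]
  ]
}}

```text
time_s: 5.65
ee_pos: [464.0, -12.4, 24.4]
eef_rot: [-0.001, 0.028, 1.0, 0.0]
ft_force: [-0.2, 0.1, -3.6]
gripper_width: 0.692
finger_force: 66.3
```

```bash
python3 -c "
from h import *
go(463.5,-12.5,21.5,-3.2)"
```

```text
at [464.  -12.4  24.4] shift m [ 0.0005 -0.0002  0.0029] turn [-0.     -0.0018  0.    ] w 0.692 F [-0.2  0.1 -3.6] t 5.7
```

Request:
{"fn": "arm_command", "kwargs": {
  "plan": [
    [0.4,[0.0005,0,0.001],[0,-0.001,0]],
    [0.4,[0.0005,0,0.0018],[0,-0.001,0]],
    [0.4,[0.0005,0,0.0026],[0,-0.001,0]],
    [0.4,[0.0005,0,0.003],[0,-0.001,0]],
    [0.4,[0.0005,0,0.003],[0,-0.001,0]]
  ]
}}

```text
time_s: 6.15
ee_pos: [463.4, -12.3, 21.4]
eef_rot: [-0.0, 0.028, 1.0, 0.0]
ft_force: [-1.5, -0.1, -1.0]
gripper_width: 0.693
finger_force: 66.7
```

Request:
{"fn": "arm_command", "kwargs": {
  "plan": [
    [0.4,[0,0,0.0005],[0,0,0]],
    [0.4,[0,0,0.0007],[0,0,0]],
    [0.75,[0,0,0.0007],[0,0,0]],
    [0.85,[0,0,0.0007],[0,0,0]],
    [0.95,[0,0,0.0007],[0,0,0]],
    [0.95,[0,0,0.0007],[0,0,0]],
    [0.95,[0,0,-0.02],[0,0,0]],
    [0.95,[0,0,-0.05],[0,0,0]],
    [1,[0,0,-0.09],[0,0,0]],
    [1,[0,0,-0.13],[0,0,0]],
    [1,[0,0,-0.16],[0,0,0]]
  ]
}}

```text
time_s: 7.25
ee_pos: [463.8, -12.4, 183.6]
eef_rot: [0.0, 0.028, 1.0, 0.0]
ft_force: [0.8, 0.4, 0.1]
gripper_width: 0.996
finger_force: 0.0
```

```bash
python3 -c "
from h import *
go(672,138,110,18)"
```

```text
at [463.8 -12.4 183.6] shift m [-0.1995  0.1618  0.0738] turn [ 1.000e-04  7.000e-04 -3.701e-01] w 0.996 F [0.8 0.4 0.1] t 7.2
```

Request:
{"fn": "arm_command", "kwargs": {
  "plan": [
    [1,[-0.03,0.025,0],[0,0,-0.06]],
    [1,[-0.07,0.055,0],[0,0,-0.14]],
    [1,[-0.11,0.09,0],[0,0,-0.22]],
    [1,[-0.15,0.12,0.02],[0,0,-0.3]],
    [1,[-0.18,0.145,0.05],[0,0,-0.36]],
    [1,[-0.195,0.158,0.065],[0,0,-0.37]],
    [1,[-0.1995,0.162,0.074],[0,0,-0.37]],
    [1,[-0.1995,0.162,0.074],[0,0,-0.37]],
    [1,[-0.1995,0.162,0.074],[0,0,-0.37]]
  ]
}}

```text
time_s: 8.15
ee_pos: [671.1, 137.1, 107.6]
eef_rot: [-0.001, -0.156, 0.988, -0.0]
ft_force: [-0.4, -0.1, -0.1]
gripper_width: 1.0
finger_force: 0.0
```

```bash
python3 -c "
from h import *
go(672,138,2,18)
I=[]
for n,(x,y) in(('scene',(220,150)),('top',(195,150))):
    d=grab(n);np.save(n+'3.npy',d,allow_pickle=True)
    I.append(cv2.resize(d['image'][y:y+120,x:x+130],None,fx=3,fy=3,interpolation=cv2.INTER_CUBIC))
    print(n)
    print('L',[[np.round(edge(d,(462.5,-12.5),-3.2,55,s,np.linspace(*b,9),0,6),1).tolist() for s in (-52.5,-43,43,52.5)] for b in ((-20,-8),(8,20))])
    print('W',[[np.round(edge(d,(462.5,-12.5),-3.2,55,s,np.linspace(*b,9),1,6),1).tolist() for s in (-30,30)] for b in ((-38,-20),(20,38))])
d=np.load('scene3.npy',allow_pickle=True).item()
S=d['image'];I.append(cv2.resize(S[200:320,370:460],None,fx=3,fy=3))
cv2.imwrite('pics/b3.png',np.hstack(I)[:,:800])"
```

```text
at [671.1 137.1 107.6] shift m [-0.0013  0.0006  0.1056] turn [-0.0003 -0.0015 -0.0011] w 1.000 F [-0.4 -0.1 -0.1] t 8.2
scene
L [[[-50.3, 71.1], [-40.4, 89.0], [42.7, 91.1], [52.4, 86.3]], [[-50.2, 73.6], [-40.3, 89.5], [42.8, 89.7], [52.5, 79.5]]]
W [[[-30.7, 50.9], [29.4, 78.9]], [[-29.9, 34.4], [29.5, 78.4]]]
top
L [[[-49.3, 52.5], [-42.3, 79.8], [44.3, 76.8], [54.2, 57.3]], [[-49.2, 52.5], [-42.2, 78.6], [44.3, 75.8], [51.8, 56.3]]]
W [[[-36.2, 85.7], [34.7, 79.2]], [[-36.2, 118.3], [31.2, 45.1]]]
```

View pics/b3.png

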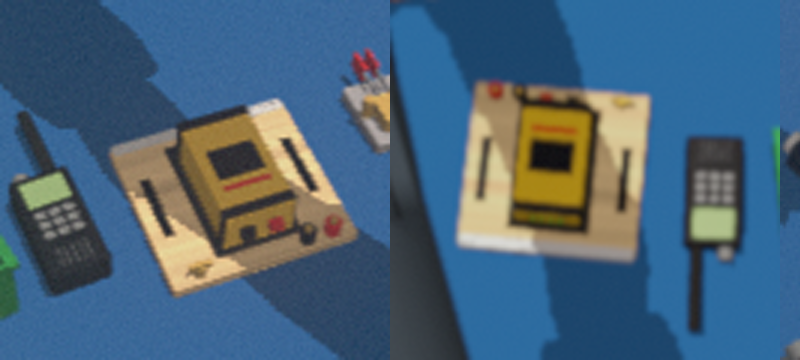

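Battery centre is about (463.6,-12.9) in both views, square and about 1 mm back of the pad centre, which is fine. I'm descending on the transceiver.

Request:
{"fn": "arm_command", "kwargs": {
  "plan": [
    [1,[-0.0013,0.0006,0.03],[0,-0.001,-0.001]],
    [1,[-0.0013,0.0006,0.06],[0,-0.001,-0.001]],
    [1,[-0.0013,0.0006,0.085],[0,-0.001,-0.001]],
    [1,[-0.0013,0.0006,0.1],[0,-0.001,-0.001]],
    [1,[-0.0013,0.0006,0.109],[0,-0.001,-0.001]],
    [0.85,[-0.0013,0.0006,0.109],[0,-0.001,-0.001]],
    [0.75,[-0.0013,0.0006,0.109],[0,-0.001,-0.001]],
    [0.65,[-0.0013,0.0006,0.109],[0,-0.001,-0.001]],
    [0.5,[-0.0013,0.0006,0.109],[0,-0.001,-0.001]],
    [0.5,[-0.0013,0.0006,0.109],[0,-0.001,-0.001]],
    [0.5,[-0.0013,0.0006,0.109],[0,-0.001,-0.001]]
  ],
  "newtons": 50
}}

```text
time_s: 9.35
ee_pos: [673.6, 139.4, -0.3]
eef_rot: [0.001, -0.157, 0.988, 0.0]
ft_force: [-1.2, -0.6, 8.1]
gripper_width: 0.668
finger_force: 55.7
```

Request:
{"fn": "arm_command", "kwargs": {
  "plan": [
    [0.4,[0,0,-0.005],[0,0,0]],
    [0.4,[0,0,-0.02],[0,0,0]],
    [0.4,[0,0,-0.045],[0,0,0]],
    [0.4,[0,0,-0.075],[0,0,0]],
    [0.4,[0,0,-0.105],[0,0,0]],
    [0.4,[0,0,-0.125],[0,0,0]],
    [0.4,[0,0,-0.13],[0,0,0]],
    [0.4,[0,0,-0.13],[0,0,0]]
  ]
}}

```text
time_s: 10.15
ee_pos: [672.9, 139.3, 129.2]
eef_rot: [0.001, -0.157, 0.988, 0.0]
ft_force: [0.0, -0.0, -3.9]
gripper_width: 0.669
finger_force: 54.7
```

```bash
python3 -c "
from h import *
go(463.5,-12.6,90,-3.2)"
```

```text
at [672.9 139.3 129.2] shift m [ 0.2462 -0.0795  0.0388] turn [0.0005 0.0015 0.3711] w 0.669 F [ 0.  -0.  -3.9] t 10.2
```

Request:
{"fn": "arm_command", "kwargs": {
  "plan": [
    [0.4,[0.015,-0.005,0],[0,0,0.03]],
    [0.4,[0.045,-0.015,0],[0,0,0.08]],
    [0.4,[0.085,-0.028,0],[0,0,0.14]],
    [0.4,[0.13,-0.042,0],[0,0,0.2]],
    [0.4,[0.175,-0.057,0],[0,0,0.27]],
    [0.4,[0.21,-0.068,0],[0,0,0.32]],
    [0.4,[0.235,-0.076,0.01],[0,0,0.36]],
    [0.4,[0.2462,-0.0795,0.03],[0,0.001,0.371]],
    [0.4,[0.2462,-0.0795,0.039],[0,0.001,0.371]],
    [0.4,[0.2462,-0.0795,0.039],[0,0.001,0.371]],
    [0.4,[0.2462,-0.0795,0.039],[0,0.001,0.371]]
  ]
}}

```text
time_s: 11.25
ee_pos: [464.1, -11.9, 88.9]
eef_rot: [-0.001, 0.027, 1.0, 0.0]
ft_force: [-0.2, 0.9, -3.5]
gripper_width: 0.669
finger_force: 54.4
```

```bash
python3 -c "
from h import *
go(463.5,-12.6,56,-3.2)
d=grab('scene');np.save('scene4.npy',d,allow_pickle=True)
S=d['image']
cv2.imwrite('pics/b4.png',cv2.resize(S[130:250,230:350],(600,600),interpolation=cv2.INTER_CUBIC))
p=manip.sense()['ee_pos'];print(p)
for z in (p[2]+30.3,p[2]+.3): print([[np.round(edge(d,p[:2],-3.2,z,47.5,np.linspace(*b,9),0,7),1).tolist()] for b in ((-27,-17),(-15,-5),(5,15),(17,27))])
print([[np.round(edge(d,p[:2],-3.2,p[2]+30.3,s,np.linspace(*b,9),1,6),1).tolist() for s in (-29,29)] for b in ((20,30),(30,44))])
"
```

```text
at [464.1 -11.9  88.9] shift m [ 0.0005 -0.0007  0.0329] turn [ 0.0005 -0.0012  0.0013] w 0.669 F [-0.2  0.9 -3.5] t 11.2
[464.25988007 -11.93416554  89.16526385]
[[[47.2, 5.5]], [[46.9, 6.3]], [[53.1, 102.6]], [[55.2, 53.9]]]
[[[44.5, 65.8]], [[44.2, 74.2]], [[44.3, 128.8]], [[49.7, 96.3]]]
[[[-35.6, 51.4], [26.6, 101.0]], [[-29.6, 9.2], [26.5, 113.4]]]
```

View pics/b4.png

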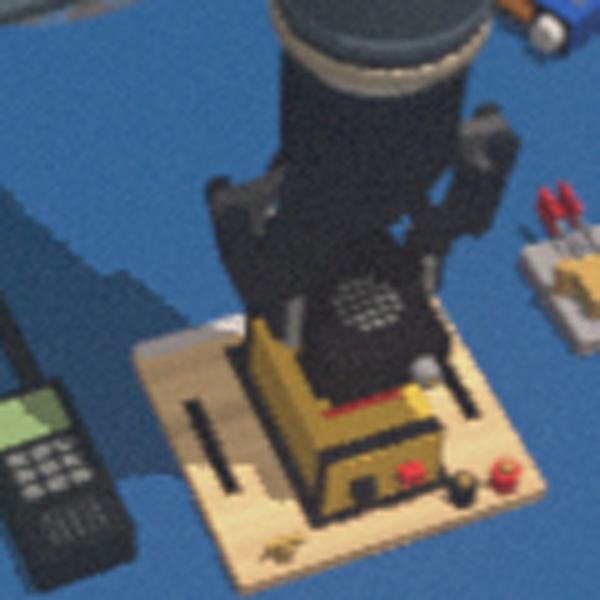

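Request:
{"fn": "arm_command", "kwargs": {
  "plan": [
    [0.4,[-0.0019,-0.001,0.01],[0,-0.001,0.001]],
    [0.4,[-0.0019,-0.001,0.02],[0,-0.001,0.001]],
    [0.4,[-0.0019,-0.001,0.027],[0,-0.001,0.001]],
    [0.4,[-0.0019,-0.001,0.031],[0,-0.001,0.001]],
    [0.4,[-0.0019,-0.001,0.032],[0,-0.001,0.001]],
    [0.4,[-0.0019,-0.001,0.032],[0,-0.001,0.001]],
    [0.4,[-0.0019,-0.001,0.032],[0,-0.001,0.001]]
  ]
}}

```text
time_s: 12.0
ee_pos: [465.1, -13.8, 57.2]
eef_rot: [0.0, 0.028, 1.0, 0.0]
ft_force: [0.2, -0.4, -3.5]
gripper_width: 0.67
finger_force: 54.7
```

```bash
python3 -c "
from h import *
go(466.1,-12.8,54.7,-3.2)"
```

```text
at [465.1 -13.8  57.2] shift m [-0.0009  0.001   0.0025] turn [ 0.0002  0.0003 -0.001 ] w 0.670 F [ 0.2 -0.4 -3.5] t 12.0
```

Request:
{"fn": "arm_command", "kwargs": {
  "plan": [
    [0.4,[-0.0007,0.0007,0],[0,0,0]],
    [0.4,[-0.0007,0.0007,0.001],[0,0,0]],
    [0.4,[-0.0007,0.0007,0.0018],[0,0,0]],
    [0.4,[-0.0007,0.0007,0.0024],[0,0,0]],
    [0.4,[-0.0007,0.0007,0.0026],[0,0,0]],
    [0.4,[-0.0007,0.0007,0.0026],[0,0,0]]
  ]
}}

```text
time_s: 12.6
ee_pos: [465.7, -13.1, 54.6]
eef_rot: [0.0, 0.028, 1.0, 0.0]
ft_force: [-2.3, 0.5, 2.6]
gripper_width: 0.671
finger_force: 55.4
```

```bash
python3 -c "
from h import *
for i in range(3): go(466.1,-12.8,54.7,-3.2);grab('scene')"
```

```text
at [465.7 -13.1  54.6] shift m [-0.0004  0.0004 -0.0001] turn [ 0.0002  0.     -0.001 ] w 0.671 F [-2.3  0.5  2.6] t 12.6
at [465.7 -13.1  54.6] shift m [-0.0003  0.0004 -0.0001] turn [ 0.0002  0.0001 -0.001 ] w 0.672 F [-1.3  0.6  3.5] t 12.7
at [465.7 -13.1  54.6] shift m [-0.0003  0.0004 -0.0001] turn [ 0.0002  0.0001 -0.001 ] w 0.669 F [-2.  -0.9  3.4] t 12.7
```

Contact. I'll release and retreat towards the tuner.

Request:
{"fn": "arm_command", "kwargs": {
  "plan": [
    [0.75,[0,0,0],[0,0,0]],
    [0.85,[0,0,0],[0,0,0]],
    [0.95,[0,0,0],[0,0,0]],
    [0.95,[0,0,0],[0,0,0]],
    [0.95,[0,0,-0.02],[0,0,0]],
    [0.95,[0,0,-0.05],[0,0,0]],
    [1,[0,0,-0.09],[0,0,0]],
    [1,[0,0,-0.12],[0,0,0]],
    [1,[0,0,-0.125],[0,0,0]]
  ]
}}

```text
time_s: 13.65
ee_pos: [467.4, -13.2, 182.7]
eef_rot: [0.003, 0.029, 1.0, 0.0]
ft_force: [0.6, 0.3, -1.1]
gripper_width: 0.996
finger_force: 0.0
```

```bash
python3 -c "
from h import *
go(622.8,287,105,3.3)"
```

```text
at [467.4 -13.2 182.7] shift m [-0.1376  0.3085  0.0786] turn [ 0.0004  0.0055 -0.1146] w 0.996 F [ 0.6  0.3 -1.1] t 13.7
```

Request:
{"fn": "arm_command", "kwargs": {
  "plan": [
    [1,[-0.015,0.035,0],[0,0,-0.02]],
    [1,[-0.035,0.08,0],[0,0,-0.04]],
    [1,[-0.055,0.125,0],[0,0,-0.06]],
    [1,[-0.075,0.17,0],[0,0,-0.08]],
    [1,[-0.095,0.215,0.02],[0,0,-0.1]],
    [1,[-0.115,0.26,0.04],[0,0,-0.115]],
    [1,[-0.13,0.29,0.06],[0,0.004,-0.115]],
    [1,[-0.1376,0.3085,0.078],[0,0.005,-0.115]],
    [1,[-0.1376,0.3085,0.078],[0,0.005,-0.115]],
    [1,[-0.1376,0.3085,0.078],[0,0.005,-0.115]],
    [1,[-0.1376,0.3085,0.078],[0,0.005,-0.115]]
  ]
}}

```text
time_s: 14.75
ee_pos: [620.8, 285.6, 102.0]
eef_rot: [-0.002, -0.028, 1.0, -0.0]
ft_force: [-0.6, -0.7, 0.2]
gripper_width: 0.998
finger_force: 0.0
```

```bash
python3 -c "
from h import *
go(622.8,287,-2,3.3)
I=[]
for n,(x,y) in(('scene',(220,130)),('top',(195,150))):
    d=grab(n);np.save(n+'5.npy',d,allow_pickle=True)
    I.append(cv2.resize(d['image'][y:y+120,x:x+130],None,fx=3,fy=3,interpolation=cv2.INTER_CUBIC))
    print(n)
    print('L',[[np.round(edge(d,(463.5,-12.8),-3.2,85 if s>0 or n=='scene' else 85,s,np.linspace(*b,9),0,6),1).tolist() for s in (-47.5,47.5)] for b in ((-25,-12),(-10,0),(2,12),(14,26))])
    print('Lbot',[[np.round(edge(d,(463.5,-12.8),-3.2,55,s,np.linspace(*b,9),0,4),1).tolist() for s in (-47.5,47.5)] for b in ((-25,-12),(-10,0),(2,12),(14,26))])
    print('W',[[np.round(edge(d,(463.5,-12.8),-3.2,85,s,np.linspace(*b,9),1,6),1).tolist() for s in (-29,29)] for b in ((-40,-20),(-10,10),(20,40))])
    print('bat',[np.round(edge(d,(463.5,-12.8),-3.2,55,s,np.linspace(-20,20,9),0,3),1).tolist() for s in (-52.5,52.5)])
cv2.imwrite('pics/b5.png',np.hstack(I))"
```

```text
at [620.8 285.6 102. ] shift m [-0.0025  0.0013  0.104 ] turn [-0.0003 -0.0045 -0.0007] w 0.998 F [-0.6 -0.7  0.2] t 14.8
scene
L [[[-46.0, 152.0], [48.7, 6.9]], [[-46.5, 34.1], [51.1, 11.3]], [[-46.9, 32.9], [54.2, 79.5]], [[-46.6, 31.2], [54.0, 46.3]]]
Lbot [[[-48.3, 14.0], [51.0, 104.3]], [[-48.6, 91.3], [51.2, 102.3]], [[-48.6, 91.8], [51.3, 79.1]], [[-48.5, 90.7], [51.7, 54.5]]]
W [[[-34.1, 33.9], [27.6, 44.2]], [[-35.9, 51.3], [27.4, 88.2]], [[-36.0, 37.4], [35.6, 126.2]]]
bat [[-53.8, 71.2], [51.2, 84.7]]
top
L [[[-47.3, 104.4], [46.9, 82.4]], [[-48.2, 58.5], [47.2, 83.1]], [[-46.6, 38.6], [46.9, 80.0]], [[-46.2, 28.4], [47.6, 76.5]]]
Lbot [[[-42.9, 79.1], [52.3, 50.9]], [[-43.0, 75.3], [52.4, 30.9]], [[-51.4, 33.8], [52.4, 44.4]], [[-51.3, 29.8], [52.4, 30.6]]]
W [[[-36.1, 43.6], [30.2, 106.4]], [[-36.1, 44.5], [29.9, 108.7]], [[-35.9, 50.6], [30.1, 100.9]]]
bat [[-56.2, 43.1], [54.9, 78.8]]
```

View pics/b5.png

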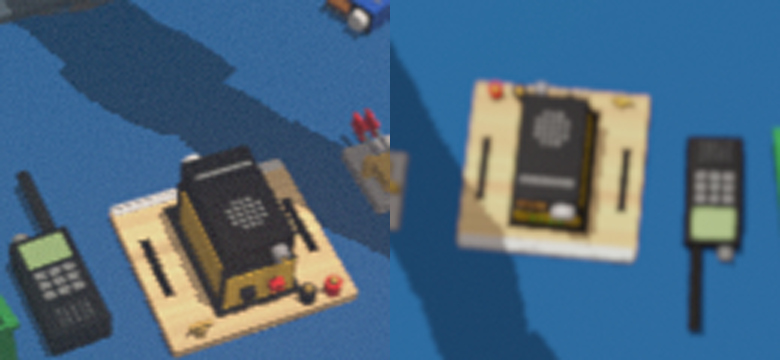

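Request:
{"fn": "arm_command", "kwargs": {
  "plan": [
    [1,[-0.0015,0.001,0.03],[0,-0.003,-0.001]],
    [1,[-0.0015,0.001,0.06],[0,-0.003,-0.001]],
    [1,[-0.0015,0.001,0.085],[0,-0.003,-0.001]],
    [1,[-0.0015,0.001,0.098],[0,-0.003,-0.001]],
    [1,[-0.0015,0.001,0.105],[0,-0.003,-0.001]],
    [0.85,[-0.0015,0.001,0.105],[0,-0.003,-0.001]],
    [0.75,[-0.0015,0.001,0.105],[0,-0.003,-0.001]],
    [0.65,[-0.0015,0.001,0.105],[0,-0.003,-0.001]],
    [0.5,[-0.0015,0.001,0.105],[0,-0.003,-0.001]],
    [0.5,[-0.0015,0.001,0.105],[0,-0.003,-0.001]],
    [0.5,[-0.0015,0.001,0.105],[0,-0.003,-0.001]]
  ],
  "newtons": 50
}}

```text
time_s: 15.95
ee_pos: [622.5, 288.6, -1.9]
eef_rot: [0.0, -0.03, 1.0, 0.001]
ft_force: [-0.6, -0.4, 6.4]
gripper_width: 0.669
finger_force: 55.2
```

Request:
{"fn": "arm_command", "kwargs": {
  "plan": [
    [0.4,[0,0,-0.005],[0,0,0]],
    [0.4,[0,0,-0.02],[0,0,0]],
    [0.4,[0,0,-0.045],[0,0,0]],
    [0.4,[0,0,-0.08],[0,0,0]],
    [0.4,[0,0,-0.115],[0,0,0]],
    [0.4,[0,0,-0.14],[0,0,0]],
    [0.4,[0,0,-0.15],[0,0,0]],
    [0.4,[0,0,-0.15],[0,0,0]]
  ]
}}

```text
time_s: 16.75
ee_pos: [622.5, 288.4, 148.5]
eef_rot: [0.0, -0.03, 1.0, 0.001]
ft_force: [-0.4, 0.4, -2.3]
gripper_width: 0.669
finger_force: 54.4
```

```bash
python3 -c "
from h import *
go(463.8,-13,120,-3.2)"
```

```text
at [622.5 288.4 148.5] shift m [ 0.1763 -0.2916  0.0279] turn [0.0018 0.0007 0.115 ] w 0.669 F [-0.4  0.4 -2.3] t 16.8
```

Request:
{"fn": "arm_command", "kwargs": {
  "plan": [
    [0.4,[0.01,-0.017,0],[0,0,0.01]],
    [0.4,[0.03,-0.05,0],[0,0,0.025]],
    [0.4,[0.055,-0.09,0],[0,0,0.04]],
    [0.4,[0.08,-0.132,0],[0,0,0.055]],
    [0.4,[0.105,-0.174,0],[0,0,0.07]],
    [0.4,[0.13,-0.215,0],[0,0,0.085]],
    [0.4,[0.152,-0.251,0],[0,0,0.1]],
    [0.4,[0.168,-0.278,0.005],[0,0,0.11]],
    [0.4,[0.175,-0.29,0.018],[0,0,0.115]],
    [0.4,[0.1763,-0.2916,0.027],[0,0,0.115]],
    [0.4,[0.1763,-0.2916,0.028],[0,0,0.115]],
    [0.4,[0.1763,-0.2916,0.028],[0,0,0.115]]
  ]
}}

```text
time_s: 17.95
ee_pos: [463.3, -12.2, 118.1]
eef_rot: [-0.002, 0.027, 1.0, 0.0]
ft_force: [0.2, -0.3, -1.8]
gripper_width: 0.671
finger_force: 54.3
```

```bash
python3 -c "
from h import *
d=grab('scene');np.save('scene6.npy',d,allow_pickle=True)
go(463.8,-13,86,-3.2)
S=d['image']
cv2.imwrite('pics/b6.png',cv2.resize(S[110:230,230:350],(600,600),interpolation=cv2.INTER_CUBIC))
p=manip.sense()['ee_pos'];print(p)
for z in (p[2]+27.9,p[2]+1.9): print([[np.round(edge(d,p[:2],-3.2,z,46,np.linspace(*b,9),0,5),1).tolist()] for b in ((-27,-20),(-5,5),(20,27))])
print([[np.round(edge(d,p[:2],-3.2,p[2]+27.9,s,np.linspace(*b,9),1,6),1).tolist() for s in (-29,29)] for b in ((20,30),(30,44))])
"
```

```text
at [463.6 -12.1 118.5] shift m [-0.0004 -0.0009  0.0325] turn [ 0.0007 -0.0024  0.0019] w 0.671 F [-0.2  0.4 -1.7] t 18.0
[463.5634539  -12.13202829 118.47275026]
[[[46.3, 96.9]], [[46.3, 96.8]], [[46.7, 78.5]]]
[[[42.9, 89.5]], [[42.1, 95.8]], [[47.4, 64.6]]]
[[[-29.8, 88.0], [28.8, 127.5]], [[-29.7, 126.1], [28.7, 129.5]]]
```

View pics/b6.png

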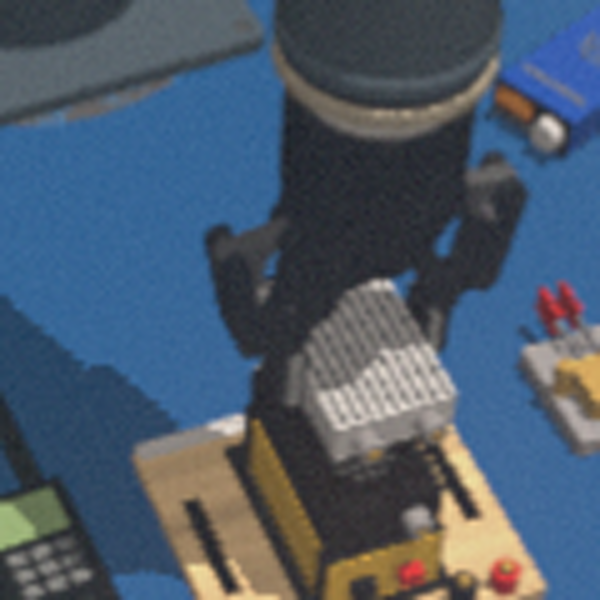

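The tuner is level in the grip, with its back edge at +46.4 mm from the TCP, so its centre is within 0.4 mm. I'm lowering it.

Request:
{"fn": "arm_command", "kwargs": {
  "plan": [
    [0.4,[0,-0.0005,0.01],[0,-0.002,0.001]],
    [0.4,[0,-0.0005,0.02],[0,-0.002,0.001]],
    [0.4,[0,-0.0005,0.027],[0,-0.002,0.001]],
    [0.4,[0,-0.0005,0.031],[0,-0.002,0.001]],
    [0.4,[0,-0.0005,0.0325],[0,-0.002,0.001]],
    [0.4,[0,-0.0005,0.0325],[0,-0.002,0.001]],
    [0.4,[0,-0.0005,0.0325],[0,-0.002,0.001]]
  ]
}}

```text
time_s: 18.7
ee_pos: [463.1, -13.9, 86.4]
eef_rot: [0.0, 0.028, 1.0, 0.0]
ft_force: [0.3, -0.1, -2.0]
gripper_width: 0.667
finger_force: 54.3
```

```bash
python3 -c "
from h import *
go(463.6,-13,83.1,-3.2)"
```

```text
at [463.1 -13.9  86.4] shift m [-0.0004  0.0009  0.0033] turn [ 0.0003  0.0002 -0.001 ] w 0.667 F [ 0.3 -0.1 -2. ] t 18.7
```

Request:
{"fn": "arm_command", "kwargs": {
  "plan": [
    [0.4,[-0.0004,0.0008,0],[0,0,0]],
    [0.4,[-0.0004,0.0008,0.0015],[0,0,0]],
    [0.4,[-0.0004,0.0008,0.0025],[0,0,0]],
    [0.4,[-0.0004,0.0008,0.0031],[0,0,0]],
    [0.4,[-0.0004,0.0008,0.0035],[0,0,0]],
    [0.4,[-0.0004,0.0008,0.0035],[0,0,0]]
  ]
}}

```text
time_s: 19.3
ee_pos: [463.4, -13.1, 83.0]
eef_rot: [0.0, 0.028, 1.0, 0.0]
ft_force: [-1.2, -0.2, 4.9]
gripper_width: 0.668
finger_force: 55.1
```

```bash
python3 -c "
from h import *
go(463.6,-13,83.1,-3.2)"
```

```text
at [463.4 -13.1  83. ] shift m [-0.0002  0.0001 -0.0001] turn [ 0.0003  0.0001 -0.0009] w 0.668 F [-1.2 -0.2  4.9] t 19.3
```

Request:
{"fn": "arm_command", "kwargs": {
  "plan": [
    [0.75,[0,0,0],[0,0,0]],
    [0.85,[0,0,0],[0,0,0]],
    [0.95,[0,0,0],[0,0,0]],
    [0.95,[0,0,0],[0,0,0]],
    [0.95,[0,0,-0.02],[0,0,0]],
    [0.95,[0,0,-0.05],[0,0,0]],
    [1,[0,0,-0.09],[0,0,0]],
    [1,[0,0,-0.11],[0,0,0]],
    [1,[0,0,-0.11],[0,0,0]]
  ]
}}

```text
time_s: 20.2
ee_pos: [465.0, -13.1, 195.4]
eef_rot: [0.003, 0.028, 1.0, 0.0]
ft_force: [0.4, -0.3, -0.5]
gripper_width: 1.0
finger_force: 0.0
```

```bash
python3 -c "
from h import *
go(625.7,-301,110,-6)"
```

```text
at [465.  -13.1 195.4] shift m [-0.1764 -0.2784  0.0861] turn [0.0009 0.0051 0.0478] w 1.000 F [ 0.4 -0.3 -0.5] t 20.2
```

Request:
{"fn": "arm_command", "kwargs": {
  "plan": [
    [1,[-0.02,-0.032,0],[0,0,0.01]],
    [1,[-0.045,-0.071,0],[0,0,0.02]],
    [1,[-0.07,-0.11,0],[0,0,0.03]],
    [1,[-0.095,-0.15,0],[0,0,0.04]],
    [1,[-0.12,-0.19,0.02],[0,0,0.048]],
    [1,[-0.145,-0.229,0.04],[0,0,0.048]],
    [1,[-0.165,-0.26,0.06],[0,0.004,0.048]],
    [1,[-0.175,-0.276,0.08],[0,0.004,0.048]],
    [1,[-0.1764,-0.2784,0.086],[0,0.004,0.048]],
    [1,[-0.1764,-0.2784,0.086],[0,0.004,0.048]],
    [1,[-0.1764,-0.2784,0.086],[0,0.004,0.048]],
    [1,[-0.1764,-0.2784,0.086],[0,0.004,0.048]]
  ]
}}

```text
time_s: 21.4
ee_pos: [624.2, -299.8, 107.9]
eef_rot: [-0.001, 0.052, 0.999, 0.0]
ft_force: [0.2, 0.8, 0.4]
gripper_width: 0.998
finger_force: 0.0
```

```bash
python3 -c "
from h import *
I=[]
for n,(x,y) in(('scene',(220,130)),('top',(195,150))):
    d=grab(n);np.save(n+'7.npy',d,allow_pickle=True)
    I.append(cv2.resize(d['image'][y:y+120,x:x+130],None,fx=3,fy=3,interpolation=cv2.INTER_CUBIC))
    print(n)
    print('L',[[np.round(edge(d,(463.8,-13),-3.2,111,s,np.linspace(*b,9),0,4),1).tolist() for s in (-46,46)] for b in ((-25,-12),(-5,5),(14,26))])
    print('W',[[np.round(edge(d,(463.8,-13),-3.2,111,s,np.linspace(*b,9),1,4),1).tolist() for s in (-29,29)] for b in ((-40,-20),(-10,10),(20,40))])
go(625.7,-301,3,-6)
cv2.imwrite('pics/b7.png',np.hstack(I))"
```

```text
scene
L [[[-45.6, 130.8], [45.9, 83.9]], [[-45.2, 132.4], [45.8, 94.8]], [[-45.3, 127.7], [45.6, 76.1]]]
W [[[-30.1, 130.3], [28.7, 122.3]], [[-29.8, 131.1], [25.5, 62.5]], [[-29.7, 136.8], [25.7, 73.7]]]
top
L [[[-47.7, 98.8], [47.4, 34.9]], [[-48.2, 100.1], [47.4, 68.7]], [[-48.4, 101.4], [45.1, 33.8]]]
W [[[-29.0, 126.6], [31.0, 23.3]], [[-29.0, 128.0], [31.2, 25.4]], [[-28.2, 94.4], [31.3, 36.1]]]
at [ 624.2 -300.2  107.9] shift m [-0.0019 -0.0006  0.1049] turn [-0.0001 -0.0025  0.0011] w 0.999 F [ 0.5 -0.2  0.3] t 21.5
```

View pics/b7.png

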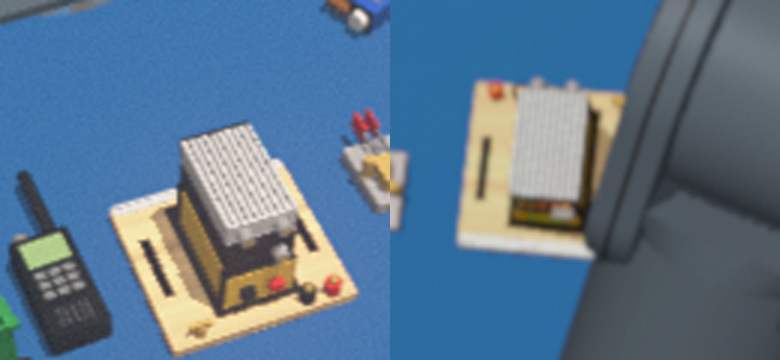

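The tuner sits squarely, centred within about 0.5 mm. Now the meter.

Request:
{"fn": "arm_command", "kwargs": {
  "plan": [
    [1,[-0.001,0,0.03],[0,-0.002,0.001]],
    [1,[-0.001,0,0.06],[0,-0.002,0.001]],
    [1,[-0.001,0,0.085],[0,-0.002,0.001]],
    [1,[-0.001,0,0.1],[0,-0.002,0.001]],
    [1,[-0.001,0,0.107],[0,-0.002,0.001]],
    [0.85,[-0.001,0,0.107],[0,-0.002,0.001]],
    [0.75,[-0.001,0,0.107],[0,-0.002,0.001]],
    [0.65,[-0.001,0,0.107],[0,-0.002,0.001]],
    [0.5,[-0.001,0,0.107],[0,-0.002,0.001]],
    [0.4,[-0.001,0,0.107],[0,-0.002,0.001]],
    [0.4,[-0.001,0,0.107],[0,-0.002,0.001]],
    [0.4,[-0.001,0,0.107],[0,-0.002,0.001]]
  ],
  "newtons": 45
}}

```text
time_s: 22.7
ee_pos: [625.1, -301.5, 1.1]
eef_rot: [-0.0, 0.053, 0.999, -0.0]
ft_force: [-1.0, 0.4, 6.9]
gripper_width: 0.581
finger_force: 48.1
```

Request:
{"fn": "arm_command", "kwargs": {
  "plan": [
    [0.4,[0,0,-0.005],[0,0,0]],
    [0.4,[0,0,-0.02],[0,0,0]],
    [0.4,[0,0,-0.045],[0,0,0]],
    [0.4,[0,0,-0.08],[0,0,0]],
    [0.4,[0,0,-0.12],[0,0,0]],
    [0.4,[0,0,-0.15],[0,0,0]],
    [0.4,[0,0,-0.17],[0,0,0]],
    [0.4,[0,0,-0.18],[0,0,0]],
    [0.4,[0,0,-0.18],[0,0,0]]
  ]
}}

```text
time_s: 23.6
ee_pos: [625.2, -301.4, 181.5]
eef_rot: [0.0, 0.053, 0.999, -0.0]
ft_force: [0.1, 0.2, -1.4]
gripper_width: 0.575
finger_force: 47.2
```

```bash
python3 -c "
from h import *
go(463.8,-13,145,-3.2)"
```

```text
at [ 625.2 -301.4  181.5] shift m [0.191  0.2698 0.0363] turn [-0.0007  0.0005 -0.05  ] w 0.575 F [ 0.1  0.2 -1.4] t 23.6
```

Underside is 1.1 mm below the TCP. Carrying the meter over.

Request:
{"fn": "arm_command", "kwargs": {
  "plan": [
    [0.4,[0.01,0.014,0],[0,0,-0.004]],
    [0.4,[0.03,0.043,0],[0,0,-0.01]],
    [0.4,[0.055,0.078,0],[0,0,-0.016]],
    [0.4,[0.08,0.113,0],[0,0,-0.023]],
    [0.4,[0.107,0.151,0],[0,0,-0.03]],
    [0.4,[0.134,0.189,0],[0,0,-0.037]],
    [0.4,[0.16,0.226,0],[0,0,-0.044]],
    [0.4,[0.178,0.252,0.003],[0,0,-0.048]],
    [0.4,[0.188,0.266,0.015],[0,0,-0.05]],
    [0.4,[0.191,0.27,0.03],[0,0,-0.05]],
    [0.4,[0.191,0.27,0.036],[0,0,-0.05]],
    [0.4,[0.191,0.27,0.036],[0,0,-0.05]]
  ]
}}

```text
time_s: 24.8
ee_pos: [462.4, -12.8, 142.9]
eef_rot: [-0.002, 0.028, 1.0, -0.0]
ft_force: [0.8, 0.0, -1.7]
gripper_width: 0.583
finger_force: 47.2
```

```bash
python3 -c "
from h import *
d=grab('scene');np.save('scene8.npy',d,allow_pickle=True)
p=manip.sense()['ee_pos'];print(p)
zt=p[2]-1.1+34
print([[np.round(edge(d,p[:2],-3.2,zt,37,np.linspace(*b,9),0,5),1).tolist()] for b in ((-22,-14),(-5,5),(14,22))])
print([[np.round(edge(d,p[:2],-3.2,zt,s,np.linspace(*b,9),1,6),1).tolist() for s in (-25,25)] for b in ((18,26),(26,35))])
go(463.8,-13,115,-3.2)
cv2.imwrite('pics/b8.png',cv2.resize(d['image'][100:220,230:350],(600,600),interpolation=cv2.INTER_CUBIC))
"
```

```text
[462.95621668 -13.09023445 143.56016601]
[[[37.5, 115.4]], [[38.0, 98.0]], [[37.5, 107.5]]]
[[[-26.1, 54.1], [24.3, 172.5]], [[-25.8, 112.7], [24.6, 132.8]]]
at [463.  -13.1 143.6] shift m [-0.0009  0.0001  0.0286] turn [-0.0002 -0.0035 -0.0006] w 0.580 F [ 0.7 -0.5 -2. ] t 24.9
```

View pics/b8.png

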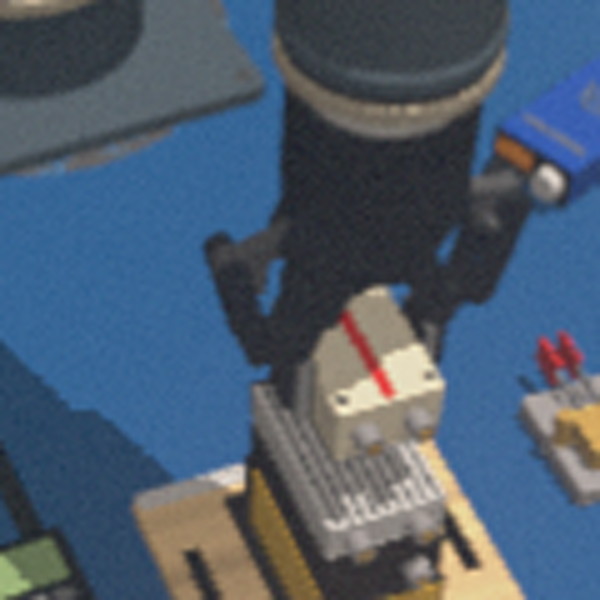

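The meter is level and square above the tuner. Its centre is at TCP +0.6 mm.

Request:
{"fn": "arm_command", "kwargs": {
  "plan": [
    [0.4,[0,0,0.01],[0,-0.002,0]],
    [0.4,[0,0,0.019],[0,-0.002,0]],
    [0.4,[0,0,0.025],[0,-0.002,0]],
    [0.4,[0,0,0.028],[0,-0.002,0]],
    [0.4,[0,0,0.028],[0,-0.002,0]],
    [0.4,[0,0,0.028],[0,-0.002,0]],
    [0.4,[0,0,0.028],[0,-0.002,0]]
  ]
}}

```text
time_s: 25.55
ee_pos: [463.3, -12.5, 116.3]
eef_rot: [0.0, 0.028, 1.0, 0.0]
ft_force: [-0.7, -0.3, -1.8]
gripper_width: 0.578
finger_force: 47.2
```

```bash
python3 -c "
from h import *
go(463.3,-13,112.1,-3.2)"
```

```text
at [463.3 -12.5 116.3] shift m [-0.     -0.0005  0.0042] turn [ 0.0003  0.0004 -0.    ] w 0.578 F [-0.7 -0.3 -1.8] t 25.6
```

Request:
{"fn": "arm_command", "kwargs": {
  "plan": [
    [0.4,[0,-0.0005,0.0015],[0,0,0]],
    [0.4,[0,-0.0005,0.0025],[0,0,0]],
    [0.4,[0,-0.0005,0.0033],[0,0,0]],
    [0.4,[0,-0.0005,0.004],[0,0,0]],
    [0.4,[0,-0.0005,0.0044],[0,0,0]],
    [0.4,[0,-0.0005,0.0044],[0,0,0]]
  ]
}}

```text
time_s: 26.15
ee_pos: [463.1, -13.0, 112.0]
eef_rot: [0.0, 0.028, 1.0, 0.0]
ft_force: [-1.8, 0.9, 4.8]
gripper_width: 0.58
finger_force: 48.0
```

Request:
{"fn": "arm_command", "kwargs": {
  "plan": [
    [0.68,[0,0,0],[0,0,0]],
    [0.8,[0,0,0],[0,0,0]],
    [0.95,[0,0,0],[0,0,0]],
    [0.95,[0,0,0],[0,0,0]],
    [0.95,[0,0,0],[0,0,0]],
    [0.95,[0,0,-0.02],[0,0,0]],
    [0.95,[0,0,-0.05],[0,0,0]],
    [1,[0,0,-0.09],[0,0,0]],
    [1,[0,0,-0.12],[0,0,0]]
  ]
}}

```text
time_s: 27.05
ee_pos: [463.2, -13.1, 233.7]
eef_rot: [0.0, 0.028, 1.0, 0.0]
ft_force: [-0.3, 0.1, 0.0]
gripper_width: 1.0
finger_force: 0.0
```

Request:
{"fn": "arm_command", "kwargs": {
  "plan": [
    [1,[-0.02,0.04,0],[0,0,0]],
    [1,[-0.04,0.08,0],[0,0,0]],
    [1,[-0.06,0.12,0],[0,0,0]],
    [1,[-0.08,0.16,0],[0,0,0]],
    [1,[-0.1,0.2,0],[0,0,0]],
    [1,[-0.1,0.24,0],[0,0,0]],
    [1,[-0.1,0.28,0],[0,0,0]],
    [1,[-0.1,0.3,0],[0,0,0]],
    [1,[-0.1,0.3,0],[0,0,0]],
    [1,[-0.1,0.3,0],[0,0,0]]
  ]
}}

```text
time_s: 28.05
ee_pos: [579.6, 280.2, 231.4]
eef_rot: [-0.0, 0.028, 1.0, -0.0]
ft_force: [0.8, -1.6, -0.2]
gripper_width: 0.997
finger_force: 0.0
```

```bash
python3 -c "
from h import *
I=[]
for n,(x,y) in(('scene',(220,120)),('top',(195,140))):
    d=grab(n)
    I.append(cv2.resize(d['image'][y:y+130,x:x+130],None,fx=3,fy=3,interpolation=cv2.INTER_CUBIC))
    print(n)
    print('L',[[np.round(edge(d,(463.8,-13),-3.2,145,s,np.linspace(*b,9),0,4),1).tolist() for s in (-37,37)] for b in ((-22,-12),(-5,5),(12,22))])
    print('W',[[np.round(edge(d,(463.8,-13),-3.2,145,s,np.linspace(*b,9),1,4),1).tolist() for s in (-25,25)] for b in ((-33,-20),(-10,10),(20,33))])
cv2.imwrite('pics/b9.png',np.hstack(I))"
```

```text
scene
L [[[-37.2, 179.1], [36.8, 108.1]], [[-37.3, 146.8], [37.0, 102.2]], [[-37.2, 153.0], [36.7, 114.7]]]
W [[[-25.9, 122.9], [24.6, 159.2]], [[-25.3, 130.3], [24.3, 182.4]], [[-25.6, 128.4], [24.7, 167.2]]]
top
L [[[-39.3, 85.7], [35.8, 49.7]], [[-37.9, 52.0], [38.4, 71.4]], [[-38.6, 85.5], [36.2, 53.4]]]
W [[[-23.2, 72.0], [26.7, 22.1]], [[-23.1, 84.2], [26.3, 33.4]], [[-29.4, 51.3], [26.7, 57.0]]]
```

View pics/b9.png

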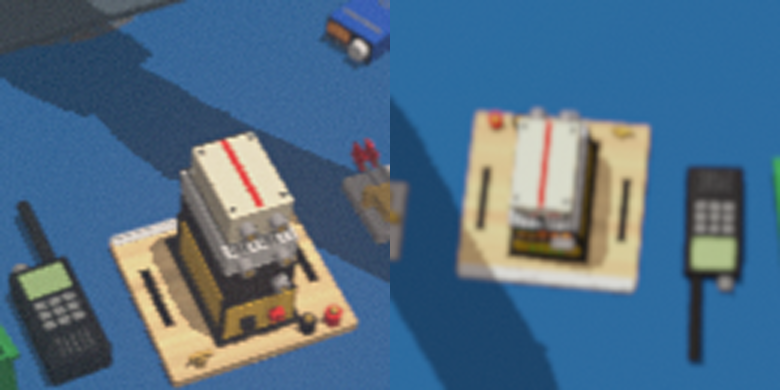

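The stack is complete and square: the meter is centred within about 0.5 mm and the arm is clear. Handing in.

```bash
python3 -c "
from plant import manip
print(manip.hand_in())"
```

```text
the job is handed in; nothing more can be done
None
```

The station is built on the pad in the order battery, transceiver, tuner, meter, with all fronts towards the aluminium edge, and the job is handed in; by the camera check each unit is centred to about 1 mm over the one below, with the battery 1–2 mm behind the pad's centre.

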